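Bolt the crimp applicator down

TASK

Lock the crimping applicator into the press bed: with one fingertip press the long sprung catch pad down and keep it down while the other fingertip pushes the bolt's upright tab towards the applicator until the bolt is fully home. Do not let the catch up on the way; at the end take the fingers away so that the catch springs up again and locks the bolt. Nothing is to be gripped or lifted: leave the applicator and the loose things lying around where they are.

Things in the scene. Friction and masses are not known exactly. Their poses are not given: they have to be found in the camera images.
- bed: aluminium bed plate, fixed, 160 (x) x 310 (y) x 18 mm, with bolt, catch, applicator. Origin on the table, on its x centreline (plate spans y -140 to +170 mm). Axes: z up; +y = the way the bolt slides home, towards the applicator; +x away from the robot (turned at most 35 deg). Catch pad centreline at bed x = -35 mm, bolt centreline at +35 mm: one fingertip on the pad, the other behind the tab
- catch (a joint): sprung catch, m pressed down: 0 = up (locking), 0.014 = bottom stop; clear of the bolt from about 0.008, so press to about 0.011. 2.4 N preload + 300 N/m (6 N at 0.011); springs back by itself. When up, its blade sits between teeth on the bolt's edge and blocks it, at the start, half-way and at home; at home it comes up only with the bolt beyond 0.038
- catch_pad (a point): centre of the top face of the catch pad, a plain steel plate 30 mm (bed x) by 130 mm (bed y), 70 mm above the table when up; bed position (-35, -45, 70) mm; moves down with the catch. A fingertip may slide along it
- bolt (a joint): steel slide bolt, m travelled along bed +y: about 0 = drawn back (start), 0.042 = home against its stop (nose over the applicator's foot). Sliding friction about 3 N; it stays where it is left
- bolt_tab (a point): centre of the pushed (-y) face of the bolt's upright tab, a plate 30 mm wide (bed x), 12 mm thick, top 91 mm above the table; at bed (35, -51, 67) mm when drawn back; travels with the bolt. The bolt bar below has its top 44 mm above the table; guide straps 12 mm wide (top 49 mm) cross it at bed y = -115 and +30 mm; behind the tab it is otherwise free
- applicator: steel crimping die head, 60 x 90 x 156 mm tall, about 2.2 kg, standing loose in its seat on the bed at bed (35, 118) mm; origin at the centre of its underside, 18 mm above the table. Not to be touched
- die: small dark steel spare die, 24 x 34 x 30 mm, lying on the bed's deck beside the applicator; origin at the centre of its underside. Bystander, leave alone
- driver: screwdriver with black handle, 180 mm long, lying on the table on the robot's side of the bed; origin under its middle. Bystander, leave alone
- wrench: steel wrench, 150 mm long, lying on the table off the bed's -y end; origin under its middle. Bystander, leave alone
- jar: clear jar with white cap, 52 mm across, 70 mm tall, on the table beyond the bed; origin at the centre of its underside. Bystander, leave alone
- reel: white flanged terminal reel lying flat, 72 mm across, 28 mm tall, on the table beyond the bed; origin at the centre of its underside. Bystander, leave alone
- tray: shallow open aluminium tray, 90 x 120 x 30 mm, on the table off the bed's +y end; origin at the centre of its underside. Bystander, leave alone
- stop: small aluminium stop block with a black knob, 45 x 30 x 44 mm, on the table near the bed's corner on the robot's side; origin at the centre of its underside. Bystander, leave alone

How it is judged:
On the way, in this order (a step that is already met when the one before it is completed fails the run):
1. the catch is pressed clear by a finger while the bolt is still drawn back (value of joint catch above 0.0075 m and value of joint bolt below 0.004 m and contact force between the fingers and catch above 0.4 N), for 0.05 s.
2. half-way along, one fingertip holds the catch down while the other pushes the bolt (value of joint bolt between 0.01 and 0.034 m and value of joint catch above 0.0075 m and contact force between the fingers and catch above 0.4 N and contact force between the fingers and bolt above 0.4 N), for 0.05 s.
3. the bolt arrives home with a fingertip still holding the catch down (value of joint bolt above 0.0365 m and value of joint catch above 0.0075 m and contact force between the fingers and catch above 0.4 N), for 0.05 s.
At the end, for the whole second after the job is handed in: The bolt has travelled at least 37.5 of its 42 mm and rests there, the catch has sprung up again to within 3 mm of its top position, the applicator is within 8 mm and every bystander within 20 mm of where it was (value of joint bolt above 0.0375 m and value of joint catch below 0.003 m and velocity of joint bolt below 0.01 m/s and distance of applicator from where it was at the start of the episode below 0.008 m and distance of each of die, driver, wrench, jar, reel, tray, stop from where it was at the start of the episode below 0.02 m); the robot touches nothing.
It fails at once if the catch was let up with the bolt only part-way (value of joint bolt between 0.008 and 0.034 m and value of joint catch below 0.004 m).
It fails at once if the applicator was lifted or shifted (distance of applicator from where it was at the start of the episode above 0.008 m).
It fails at once if a loose thing lying around was lifted, carried or knocked away (distance of any of die, driver, wrench, jar, reel, tray, stop from where it was at the start of the episode above 0.02 m).
It also fails if it takes over 32 s, if anything falls off the work surface, if the arm or the gripper's body presses on something with over 40 N, if the wrist force passes 120 N, or if a joint passes its speed limit or range.

ROBOT

A 6-joint arm with a two-finger parallel gripper is mounted at the origin on the work surface. World frame = base frame: x ahead of the robot, y to its left, z up, the work surface at z = 0. Lengths are in m, angles in rad, forces in N, time in s.
With the tool pointing down it reaches from about 0.35 to 0.975 m from the base axis. Payload 4.9 kg.
Tool frame: the origin (TCP) lies at the very end of the fingers, on their centre line; the grasp point (between the pads) lies 19 mm behind it; z points along the fingers, y is the line along which they close (so a half turn about z gives the same grasp; the last joint's range is limited). The gripper opens to 85 mm and grips with 20 to 120 N. Pads are 22 mm wide; open, the fingers measure 114 mm over their backs; the gripper's body (76 mm by 85 mm) begins 54 mm behind the grasp point. The pads swing forward as they close: fully open they stand 13 mm farther back than shut.
Start: joints at [-1.401, 0.053, 1.613, -0, 1.476, -0.119], TCP at [0.178, -0.599, 0.231] pointing down, gripper open.
Joint ranges: [-3.01, 3.01], [-1.01, 2.22], [0.06, 2.58], [-1.02, 4.17], [0.09, 2.62], [-3.14, 3.14]. Speed limits (rad/s): [2.57, 2.57, 3.14, 3.14, 3.14, 3.14].

INTERFACE

Orientations are given as a unit quaternion [w, x, y, z].
In Python, from plant import manip gives the robot as it stands.
- The arm moves only by the tool play_rows, never from a script. Its argument "series" is a list that holds one entry, the list of rows, each a list of 7 numbers: the shift along the world's x, y, z in m, then the turn, a rotation vector about the world's x, y, z in degrees, then the opening, from 0 (shut) to 1 (fully open). In form: [[[dx, dy, dz, rx, ry, rz, grip], ...]]. A call has 1 to 10 rows; each row shifts and turns the commanded pose from where the row before left it; what a row does not reach is not made up. A row lasts 1/10 s, in which the tool goes at most 50 mm and 8.59 degrees, less where a joint would pass 70% of its speed; a pose out of reach is approached as far as the arm can. A call with a gripper value outside its range is refused whole. The fingers move at their own pace and stop on an object; the grip force is fixed at half the most. Time passes only in rows, so rows that do not move let the fingers close. It gives the time, the measured TCP pose, the force, the opening and the grip force at its end, in the units of the state.
- manip.state(): the state, without advancing time (a new reading comes with each control period).
- manip.grab_frame(name): name is "side" or "top"; returns a dict with "frame" (384x512x3 uint8, blue, green, red), "mtx" (3x3 intrinsics, pixels), "R" (3x3) and "t" (3): a world point X has camera coordinates R X + t. Camera axes: x right, y down, z forward; pixel columns grow to the right and rows downward; lengths in m; the calibration is good to about 2 mm. A picture is of the moment at which its call begins. There is no depth.
- manip.job_done(): hands the job in; it is judged then, once.
The state is a dict: "time": time; "joint_pos": joint angles; "joint_vel": joint speeds; "joint_efforts": joint torques, N m; "tool_pos": TCP position; "tool_rot": TCP orientation; "contact_force": force on the tool from outside, world axes, zero at the start; "ft_torque": the same for the moment, N m; "gripper_width": opening from 0.0 (shut) to 1.0 (fully open); "grasp_force": force on a finger pad.
Only numpy, scipy, OpenCV 4.12 (cv2) and the standard library are available. Lean on these libraries where they do the work, as an engineer would, in place of code of your own. Each camera call takes 0.05 s, during which the arm holds its last target. There are 200 camera calls.

## Working session

There is one attempt and no reset: what is moved stays moved. The work goes in short steps, Python scripts to look and compute and a tool call to move; the robot and the scene stay as the last step left them, time stands still between calls to the robot, and variables do not carry over. Pictures are saved under pics/ and viewed, at most 10 in all, crops included, and the job is handed in when it is done.

Besides the shell and the picture viewer there is one more tool, called after "Emit:" as name(argument=value, ...) on one line, values as JSON. play_rows: Moves the arm, as the interface text tells. Its arguments: {"type":"object","properties":{"series":{"type":"array"}},"required":["series"]}

```bash
mkdir -p pics
cat > h.py <<'E'
import numpy as np, cv2, json
from plant import manip
def grab(n,tag):
    f=manip.grab_frame(n); cv2.imwrite(f'pics/{tag}.png',f['frame']); np.savez(f'pics/{tag}.npz',mtx=f['mtx'],R=f['R'],t=f['t']); return f
def load(tag): return np.load(f'pics/{tag}.npz')
def ray(c,u,v,z):
    R,t=np.array(c['R']),np.array(c['t']); o=-R.T@t
    d=R.T@np.linalg.inv(c['mtx'])@[u,v,1]; return o+d*(z-o[2])/d[2]
def proj(c,X):
    p=np.array(c['mtx'])@(np.array(c['R'])@np.array(X)+np.array(c['t'])); return p[:2]/p[2]
E
python3 - <<'E'
from h import *
for n in('top','side'):
    f=grab(n,n+'0'); print(n,-np.array(f['R']).T@f['t'])
    cv2.imwrite(f'pics/{n}0b.png',cv2.resize(f['frame'],(800,600),interpolation=cv2.INTER_CUBIC))
print(manip.state())
E
```

```text
top [0.37370677 0.07204454 1.02727508]
side [ 0.52932677 -0.60402876  0.47371816]
{'time': 0.1, 'joint_pos': array([-1.40098751e+00,  5.33376560e-02,  1.61413304e+00,  1.62732667e-05,
        1.47603430e+00, -1.18993655e-01]), 'joint_vel': array([-0.00078952, -0.00078463, -0.00319163, -0.00114032,  0.00090904,
        0.00095758]), 'joint_efforts': array([-7.81183826e-04, -3.94904244e+01, -3.71365643e+01, -2.30302776e-04,
        3.85642677e-03, -7.48483558e-06]), 'tool_pos': array([ 0.17791563, -0.59855504,  0.23017107]), 'tool_rot': array([-9.56068839e-04,  9.89591905e-01,  1.43899089e-01, -1.61946224e-05]), 'contact_force': array([ 0.63622343, -0.56396435, -0.14493914]), 'ft_torque': array([-0.01630796,  0.01195414,  0.01043747]), 'grasp_force': 0.0, 'gripper_width': 1.0007187572771277}
```

View pics/top0b.png

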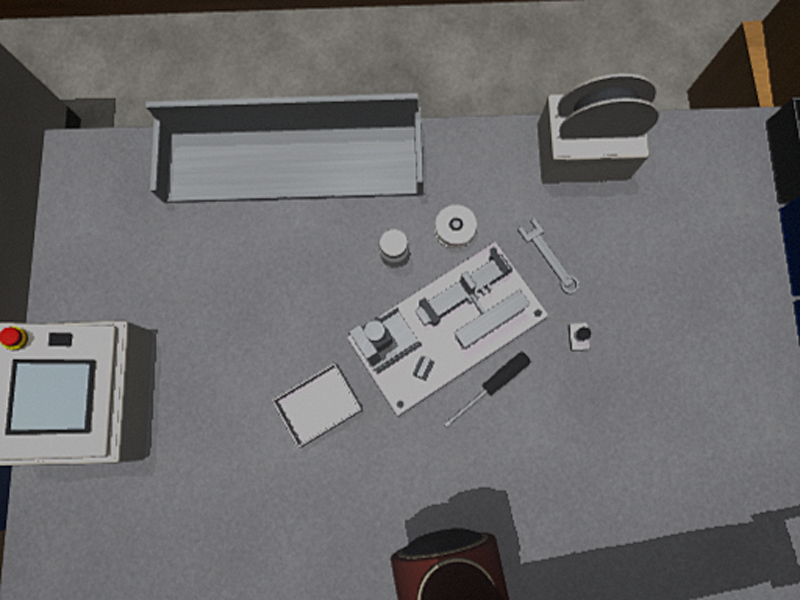

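View pics/side0b.png

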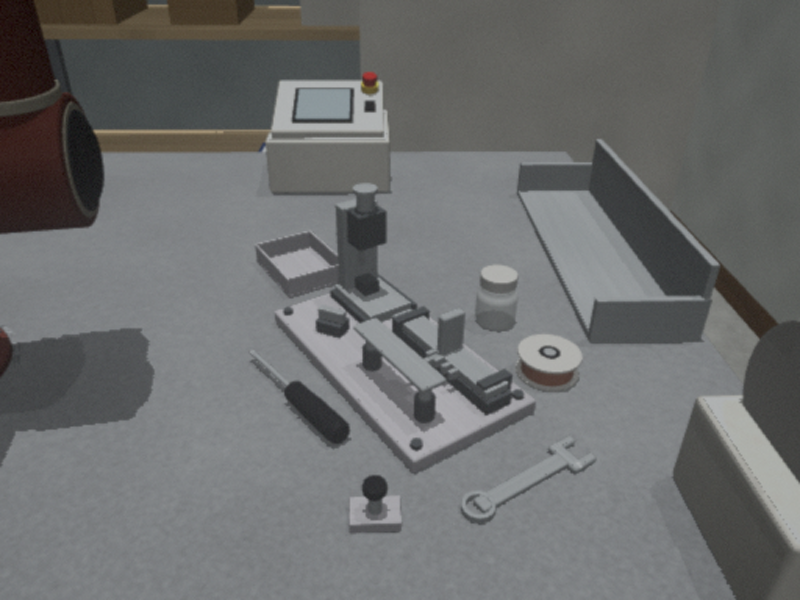

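The top view shows the bed with its corners (800x600 pixels) at about (397,413), (547,316), (497,243) and (348,335). The catch pad runs from (455,336) to (530,304), and the bolt tab is near (468,283). The side view shows the upright tab at about (451,330) and the pad from (365,325) to (435,385).

Run:
```python
from h import *
from scipy.optimize import least_squares
c=load('top0'); s=load('side0'); k=.64
img=[(397,413),(547,316),(497,243),(348,335)]
bed=np.array([(-.08,.17),(-.08,-.14),(.08,-.14),(.08,.17)])
W=np.array([ray(c,u*k,v*k,.018)[:2] for u,v in img])
f=lambda p,B:(B@np.array([[np.cos(p[2]),np.sin(p[2])],[-np.sin(p[2]),np.cos(p[2])]])+p[:2])
r=least_squares(lambda p:(f(p,bed)-W).ravel(),[.5,0,.5]); p=r.x
print('bed',p[:2],np.degrees(p[2]),r.fun.round(4))
pad=np.array([(-.05,.02),(-.05,-.11),(-.02,-.11),(-.02,.02)])
def P(B,z,cam): return [proj(cam,[*q,z]) for q in f(p,np.array(B))]
for tag,cam,(x0,y0,x1,y1),z in (('top0',c,(215,150,355,270),5),('side0',s,(170,170,350,305),4.4)):
    im=cv2.imread(f'pics/{tag}.png')[y0:y1,x0:x1]
    im=cv2.resize(im,None,fx=z,fy=z,interpolation=cv2.INTER_CUBIC)
    def d(B,h,col):
        q=np.array([(np.array(a)-[x0,y0]+.5)*z for a in P(B,h,cam)]).astype(int); cv2.polylines(im,[q],True,col,1)
    d(bed,.018,(0,0,255)); d(pad,.070,(0,255,0))
    d([(.02,-.051),(.05,-.051),(.05,-.039),(.02,-.039)],.091,(255,0,0))
    cv2.imwrite(f'pics/{tag}c.png',im); print(im.shape)
```

```text
bed [ 0.55634212 -0.00507974] 30.871423115433306 [-0.0038  0.0019 -0.001  -0.0051  0.0043 -0.0007  0.0005  0.0038]
(600, 700, 3)
(594, 792, 3)
```

View pics/top0c.png

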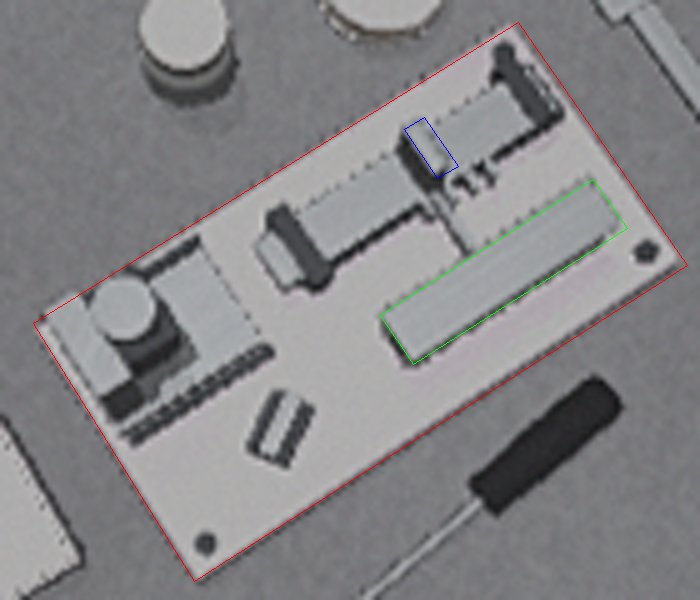

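View pics/side0c.png

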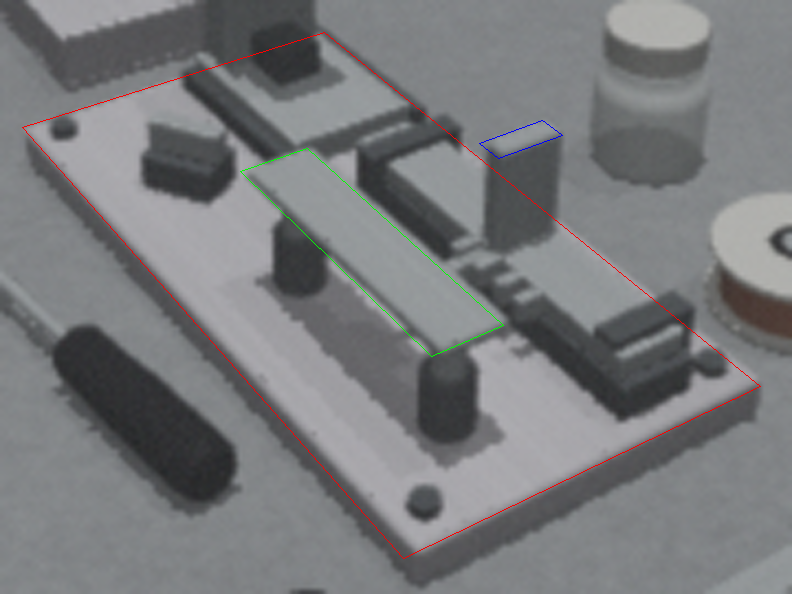

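The bed fit overlays well in both views. Its origin is (0.556, -0.005) and its yaw is 30.9°. I'll go above the start position behind the tab (bed y about -72), with the closing axis along bed x and the fingers about 55 mm apart.

Emit:
play_rows(series=[[[0.0208, 0.0266, 0, 0, 0, 5.2, 0.65], [0.0208, 0.0266, 0, 0, 0, 5.2, 0.65], [0.0208, 0.0266, 0, 0, 0, 5.2, 0.65], [0.0208, 0.0266, 0, 0, 0, 5.2, 0.65], [0.0208, 0.0266, 0, 0, 0, 5.2, 0.65], [0.0208, 0.0266, 0, 0, 0, 5.2, 0.65], [0.0208, 0.0266, 0, 0, 0, 5.2, 0.65], [0.0208, 0.0266, 0, 0, 0, 5.2, 0.65], [0.0208, 0.0266, 0, 0, 0, 5.2, 0.65], [0.0208, 0.0266, 0, 0, 0, 5.2, 0.65]]])

```text
time: 1.1
tool_pos: [0.3865, -0.3317, 0.2308]
tool_rot: [-0.0, 0.825, 0.565, -0.0]
contact_force: [0.9, -0.1, -0.1]
gripper_width: 0.647
grasp_force: 0.0
```

Emit:
play_rows(series=[[[0.0208, 0.0266, 0, 0, 0, 5.2, 0.65], [0.0208, 0.0266, 0, 0, 0, 5.2, 0.65], [0.0208, 0.0266, 0, 0, 0, 5.2, 0.65], [0.0208, 0.0266, 0, 0, 0, 5.2, 0.65], [0.0208, 0.0266, 0, 0, 0, 5.2, 0.65], [0.0208, 0.0266, 0, 0, 0, 5.2, 0.65], [0.0208, 0.0266, 0, 0, 0, 5.2, 0.65], [0.0208, 0.0266, 0, 0, 0, 5.2, 0.65], [0.0208, 0.0266, 0, 0, 0, 5.2, 0.65], [0.0208, 0.0266, 0, 0, 0, 5.2, 0.65]]])

```text
time: 2.1
tool_pos: [0.5944, -0.0658, 0.2306]
tool_rot: [-0.0, 0.494, 0.869, -0.0]
contact_force: [0.5, -0.3, 0.3]
gripper_width: 0.651
grasp_force: 0.0
```

```bash
cat > st.py <<'E'
from h import *
from scipy.spatial.transform import Rotation as Ro
s=manip.state(); q=s['tool_rot']; M=Ro.from_quat([q[1],q[2],q[3],q[0]]).as_matrix()
a=np.radians(30.87); B=np.array([[np.cos(a),np.sin(a)],[-np.sin(a),np.cos(a)]])
print('t',s['time'],'tcp',s['tool_pos'].round(4),'bed',(B@(s['tool_pos'][:2]-[.5563,-.0051])).round(4),'yaw y',np.degrees(np.arctan2(M[1,1],M[0,1])).round(2),'z',M[:,2].round(4),'F',s['contact_force'].round(2),'Fbed',(B@s['contact_force'][:2]).round(2),'T',s['ft_torque'].round(2),'g',s['gripper_width'])
E
python3 st.py
```

```text
t 2.1 tcp [ 0.5944 -0.0658  0.2306] bed [ 0.0016 -0.0716] yaw y 30.77 z [-1.e-03  1.e-04 -1.e+00] F [ 0.5  -0.27  0.31] Fbed [ 0.29 -0.49] T [0.03 0.   0.04] g 0.6509153847013639
```

Emit:
play_rows(series=[[[-0.001, -0.001, -0.025, 0, 0, 0, 0.65], [0, 0, -0.025, 0, 0, 0, 0.65], [0, 0, -0.025, 0, 0, 0, 0.65], [0, 0, -0.025, 0, 0, 0, 0.65], [0, 0, -0.025, 0, 0, 0, 0.65], [0, 0, -0.02, 0, 0, 0, 0.65], [0, 0, -0.006, 0, 0, 0, 0.65], [0, 0, 0, 0, 0, 0, 0.65]]])

```text
time: 2.9
tool_pos: [0.592, -0.0679, 0.0789]
tool_rot: [-0.001, 0.496, 0.868, -0.0]
contact_force: [-0.2, 0.6, 0.7]
gripper_width: 0.65
grasp_force: 0.0
```

```bash
python3 st.py
python3 - <<'E'
from h import *
f=grab('side','s1'); cv2.imwrite('pics/s1c.png',cv2.resize(f['frame'][150:305,190:350],None,fx=3.8,fy=3.8,interpolation=cv2.INTER_CUBIC))
E
```

```text
t 2.9 tcp [ 0.592  -0.0679  0.0789] bed [-0.0016 -0.0722] yaw y 30.55 z [-2.8e-03  7.0e-04 -1.0e+00] F [-0.16  0.6   0.72] Fbed [0.17 0.6 ] T [-0.06  0.02 -0.04] g 0.649511357273735
```

View pics/s1c.png

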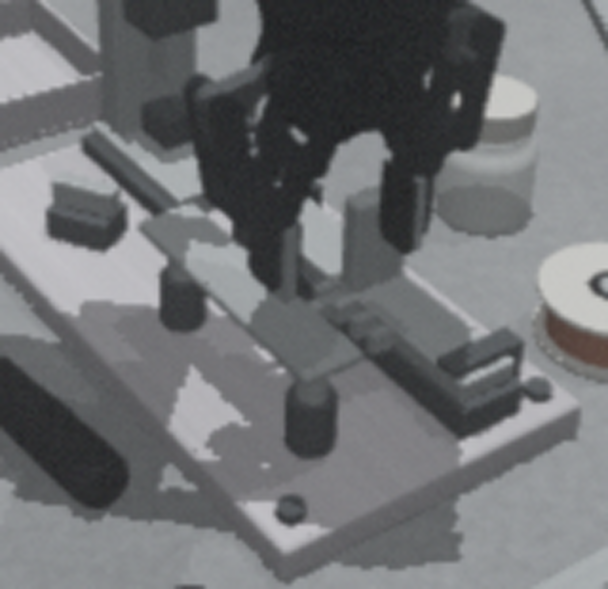

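The side crop shows the left fingertip over the pad at about (285,298). The right fingertip is behind and right of the tab at about (405,247), with the tab at (345–400, 190–285). I'll check the fingers' lateral position by casting rays.

Run:
```python
from h import *
c=load('s1'); a=np.radians(30.87); B=np.array([[np.cos(a),np.sin(a)],[-np.sin(a),np.cos(a)]])
for n,u,v in(('L left',253,283),('L mid',272,298),('L right',300,293),('R left',383,238),('R mid',405,250),('R right',428,232)):
    for z in(.08,.088): print(n,z,(B@(ray(c,190+u/3.8,150+v/3.8,z)[:2]-[.5563,-.0051])*1000).round(1))
for x in(-.035,.035):
    for z in (.08,.088): print(x,[((proj(c,[*(B.T@[x,y]+[.5563,-.0051]),z])-[190,150])*3.8).round() for y in(-.083,-.061)])
```

```text
L left 0.08 [-36.  -58.9]
L left 0.088 [-42.  -67.9]
L mid 0.08 [-35.  -71.6]
L mid 0.088 [-41.  -80.3]
L right 0.08 [-23.4 -74.9]
L right 0.088 [-29.7 -83.6]
R left 0.08 [ 29.2 -61.7]
R left 0.088 [ 21.9 -70.6]
R mid 0.08 [ 31.7 -73.9]
R mid 0.088 [ 24.4 -82.5]
R right 0.08 [ 48.5 -68.5]
R right 0.088 [ 40.8 -77.3]
-0.035 [array([288., 313.]), array([258., 285.])]
-0.035 [array([288., 297.]), array([258., 269.])]
0.035 [array([424., 258.]), array([393., 233.])]
0.035 [array([426., 243.]), array([394., 218.])]
```

The fingers line up with the pad and the tab. Next I'll lower until they touch the pad.

Emit:
play_rows(series=[[[0, 0, -0.003, 0, 0, 0, 0.65], [0, 0, -0.003, 0, 0, 0, 0.65], [0, 0, -0.002, 0, 0, 0, 0.65], [0, 0, 0, 0, 0, 0, 0.65], [0, 0, 0, 0, 0, 0, 0.65]]])

```text
time: 3.45
tool_pos: [0.5931, -0.0681, 0.0725]
tool_rot: [0.0, 0.496, 0.868, 0.0]
contact_force: [0.3, 0.2, -0.3]
gripper_width: 0.648
grasp_force: 0.0
```

```bash
python3 st.py
```

```text
t 3.45 tcp [ 0.5931 -0.0681  0.0725] bed [-0.0008 -0.0729] yaw y 30.55 z [ 2.e-04 -1.e-04 -1.e+00] F [ 0.33  0.18 -0.26] Fbed [ 0.37 -0.02] T [-0.02  0.    0.01] g 0.6476181894182582
```

Emit:
play_rows(series=[[[0, 0, -0.002, 0, 0, 0, 0.65], [0, 0, -0.002, 0, 0, 0, 0.65], [0, 0, 0, 0, 0, 0, 0.65], [0, 0, 0, 0, 0, 0, 0.65]]])

```text
time: 3.85
tool_pos: [0.5929, -0.0681, 0.0682]
tool_rot: [-0.0, 0.496, 0.868, -0.0]
contact_force: [-0.9, -0.5, 0.9]
gripper_width: 0.652
grasp_force: 0.0
```

```bash
python3 st.py
```

```text
t 3.85 tcp [ 0.5929 -0.0681  0.0682] bed [-0.0009 -0.0728] yaw y 30.55 z [-3.e-04  1.e-04 -1.e+00] F [-0.94 -0.51  0.91] Fbed [-1.07  0.04] T [ 0.01 -0.03 -0.02] g 0.6518354337548377
```

Emit:
play_rows(series=[[[0, 0, -0.002, 0, 0, 0, 0.65], [0, 0, -0.002, 0, 0, 0, 0.65], [0, 0, 0, 0, 0, 0, 0.65], [0, 0, 0, 0, 0, 0, 0.65]]])

```text
time: 4.25
tool_pos: [0.5932, -0.0682, 0.0646]
tool_rot: [0.0, 0.496, 0.868, 0.0]
contact_force: [-0.4, 0.2, 1.4]
gripper_width: 0.654
grasp_force: 0.8
```

```bash
python3 st.py
```

```text
t 4.25 tcp [ 0.5932 -0.0682  0.0646] bed [-0.0007 -0.0731] yaw y 30.55 z [ 3.e-04 -1.e-04 -1.e+00] F [-0.37  0.2   1.37] Fbed [-0.21  0.36] T [-0.01  0.04 -0.02] g 0.6541074387110857
```

Emit:
play_rows(series=[[[0, 0, -0.002, 0, 0, 0, 0.65], [0, 0, -0.001, 0, 0, 0, 0.65], [0, 0, 0, 0, 0, 0, 0.65], [0, 0, 0, 0, 0, 0, 0.65]]])

```text
time: 4.65
tool_pos: [0.5932, -0.0682, 0.0615]
tool_rot: [0.0, 0.496, 0.868, 0.0]
contact_force: [1.1, 0.5, 2.3]
gripper_width: 0.644
grasp_force: 1.3
```

```bash
python3 st.py
```

```text
t 4.65 tcp [ 0.5932 -0.0682  0.0615] bed [-0.0007 -0.0731] yaw y 30.55 z [ 5.e-04 -2.e-04 -1.e+00] F [1.07 0.52 2.31] Fbed [ 1.19 -0.11] T [-0.06 -0.   -0.02] g 0.6436680699143688
```

Emit:
play_rows(series=[[[0, 0, -0.002, 0, 0, 0, 0.65], [0, 0, -0.002, 0, 0, 0, 0.65], [0, 0, 0, 0, 0, 0, 0.65], [0, 0, 0, 0, 0, 0, 0.65]]])

```text
time: 5.05
tool_pos: [0.5932, -0.0682, 0.0575]
tool_rot: [0.0, 0.496, 0.868, 0.0]
contact_force: [0.2, -1.1, 5.0]
gripper_width: 0.651
grasp_force: 1.9
```

```bash
python3 st.py
```

```text
t 5.05 tcp [ 0.5932 -0.0682  0.0575] bed [-0.0007 -0.0731] yaw y 30.55 z [ 4.e-04 -2.e-04 -1.e+00] F [ 0.16 -1.11  4.97] Fbed [-0.43 -1.04] T [-0.09  0.03 -0.01] g 0.6505012443019456
```

Emit:
play_rows(series=[[[0, 0, -0.002, 0, 0, 0, 0.65], [0, 0, -0.001, 0, 0, 0, 0.65], [0, 0, 0, 0, 0, 0, 0.65], [0, 0, 0, 0, 0, 0, 0.65]]])

```text
time: 5.45
tool_pos: [0.5932, -0.0682, 0.0545]
tool_rot: [0.0, 0.496, 0.868, 0.0]
contact_force: [1.5, 0.6, 3.5]
gripper_width: 0.652
grasp_force: 2.3
```

```bash
python3 st.py
python3 - <<'E'
from h import *
f=grab('side','s2'); a=cv2.imread('pics/s1.png')
cv2.imwrite('pics/s2c.png',np.hstack([cv2.resize(i[180:270,220:310],None,fx=4.4,fy=4.4,interpolation=cv2.INTER_CUBIC) for i in(a,f['frame'])]))
print(manip.state()['contact_force'])
E
```

```text
t 5.45 tcp [ 0.5932 -0.0682  0.0545] bed [-0.0007 -0.0731] yaw y 30.55 z [ 5.e-04 -2.e-04 -1.e+00] F [1.55 0.62 3.49] Fbed [ 1.65 -0.26] T [-0.16  0.07  0.03] g 0.6524393449948349
[ 0.66586528 -0.71655947  4.67301973]
```

View pics/s2c.png

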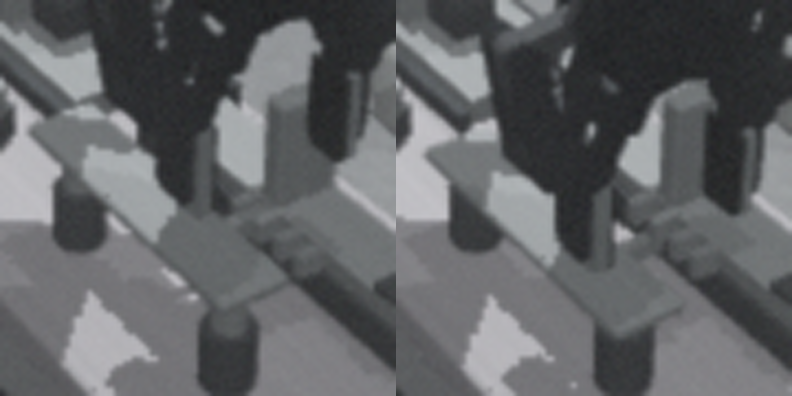

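The crop pair shows the pad's near corner moving down about 22 crop px, from (285,285) to (287,308). That is roughly 9 mm. The tab is undisturbed and the right finger is behind it. I'll measure the pad shift numerically and press a bit further.

Emit:
play_rows(series=[[[0, 0, -0.0015, 0, 0, 0, 0.65], [0, 0, 0, 0, 0, 0, 0.65], [0, 0, 0, 0, 0, 0, 0.65]]])

```text
time: 5.8
tool_pos: [0.5932, -0.0682, 0.053]
tool_rot: [0.0, 0.496, 0.868, 0.0]
contact_force: [0.7, -0.2, 4.9]
gripper_width: 0.648
grasp_force: 2.5
```

```bash
python3 st.py
python3 - <<'E'
from h import *
F=[];G=[]
for i in range(6):
    f=grab('side','s3'); s=manip.state(); F.append(s['contact_force']);G.append(s['grasp_force'])
print(np.mean(F,0),np.mean(G))
c=load('s0' if 0 else 'side0'); a=np.radians(30.87); B=np.array([[np.cos(a),np.sin(a)],[-np.sin(a),np.cos(a)]])
X=[*(B.T@[-.035,-.105]+[.5563,-.0051]),.07]; u0=proj(c,X)
print(u0,[(d,(proj(c,np.array(X)-[0,0,d])-u0).round(2)) for d in(.008,.011,.014)])
g=lambda n:cv2.GaussianBlur(cv2.imread(f'pics/{n}.png',0),(3,3),0).astype(np.float32)
# near-end edge, columns along the pad's -y end: strongest negative vertical gradient
for n in('side0','s1','s2','s3'):
    i=g(n); e=[]
    for dx in range(-4,5,1):
        x=int(round(u0[0]))+dx; y0=int(u0[1])
        col=np.interp(np.arange(y0-6,y0+18,.1),np.arange(384),i[:,x]); d=np.gradient(col)
        e.append((y0-6+.1*np.argmin(d)))
    print(n,np.round(e,1))
E
```

```text
t 5.8 tcp [ 0.5932 -0.0682  0.053 ] bed [-0.0007 -0.0731] yaw y 30.55 z [ 4.e-04 -2.e-04 -1.e+00] F [ 0.73 -0.16  4.9 ] Fbed [ 0.54 -0.51] T [-0.2   0.03  0.01] g 0.6476396528684866
[ 0.63354162 -0.74809519  5.07882036] 2.5317327343509533
[273.81824285 245.12796043] [(0.008, array([-0.17,  4.12])), (0.011, array([-0.24,  5.66])), (0.014, array([-0.3 ,  7.18]))]
side0 [248.2 248.2 248.2 247.2 247.2 247.2 246.2 251.2 245.2]
s1 [256.2 256.2 256.2 256.2 256.2 247.2 250.2 251.2 251.2]
s2 [256.2 256.2 255.2 255.2 254.2 254.2 253.2 253.2 251.2]
s3 [256.2 256.2 256.2 255.2 255.2 254.2 254.2 253.2 252.2]
```

Emit:
play_rows(series=[[[0, 0, -0.002, 0, 0, 0, 0.65], [0, 0, 0, 0, 0, 0, 0.65], [0, 0, 0, 0, 0, 0, 0.65]]])

```text
time: 6.4
tool_pos: [0.5933, -0.0682, 0.0518]
tool_rot: [0.0, 0.496, 0.868, -0.0]
contact_force: [-1.2, -0.1, 8.6]
gripper_width: 0.648
grasp_force: 4.3
```

```bash
cat > av.py <<'E'
from h import *
F=[];G=[]
for i in range(6):
    f=grab('side','s4'); s=manip.state(); F.append(s['contact_force']);G.append(s['grasp_force'])
print(np.mean(F,0).round(2),np.mean(G).round(2))
E
python3 av.py; python3 st.py
```

```text
[-0.73 -0.14  8.56] 4.26
t 6.7 tcp [ 0.5933 -0.0682  0.0518] bed [-0.0007 -0.0732] yaw y 30.55 z [ 2.e-04 -3.e-04 -1.e+00] F [-0.75  0.17  8.4 ] Fbed [-0.56  0.53] T [-0.13  0.4   0.01] g 0.6481458013720857
```

Force jumped at z 0.0518, so the catch is at its bottom stop. I'll back off 1.5 mm and start pushing along bed +y.

Emit:
play_rows(series=[[[0, 0, 0.0015, 0, 0, 0, 0.65], [0, 0, 0, 0, 0, 0, 0.65], [-0.00205, 0.00343, 0, 0, 0, 0, 0.65], [-0.00205, 0.00343, 0, 0, 0, 0, 0.65], [-0.001, 0.0017, 0, 0, 0, 0, 0.65], [0, 0, 0, 0, 0, 0, 0.65]]])

```text
time: 7.3
tool_pos: [0.5885, -0.0601, 0.0529]
tool_rot: [0.001, 0.496, 0.869, -0.0]
contact_force: [1.3, -2.4, 6.2]
gripper_width: 0.652
grasp_force: 2.6
```

```bash
python3 av.py; python3 st.py
```

```text
[ 1.51 -1.94  5.23] 2.56
t 7.6 tcp [ 0.5885 -0.0601  0.0529] bed [-0.0006 -0.0637] yaw y 30.56 z [ 0.0014 -0.0013 -1.    ] F [ 2.23 -2.37  4.83] Fbed [ 0.69 -3.18] T [-0.43 -0.1   0.07] g 0.6519754233775052
```

Emit:
play_rows(series=[[[-0.00205, 0.00343, 0, 0, 0, 0, 0.65], [-0.00205, 0.00343, 0, 0, 0, 0, 0.65], [-0.00205, 0.00343, 0, 0, 0, 0, 0.65], [0, 0, 0, 0, 0, 0, 0.65]]])

```text
time: 8.0
tool_pos: [0.5826, -0.0505, 0.0531]
tool_rot: [0.002, 0.496, 0.868, -0.001]
contact_force: [2.9, -4.5, 4.7]
gripper_width: 0.651
grasp_force: 3.4
```

```bash
python3 av.py; python3 st.py
python3 - <<'E'
import cv2,numpy as np
cv2.imwrite('pics/s5c.png',np.hstack([cv2.resize(cv2.imread(f'pics/{n}.png')[180:270,220:310],None,fx=4.4,fy=4.4,interpolation=cv2.INTER_CUBIC) for n in('s3','s4')]))
E
```

```text
[ 2.13 -4.85  5.1 ] 3.2
t 8.3 tcp [ 0.5826 -0.0504  0.053 ] bed [-0.0007 -0.0524] yaw y 30.56 z [ 0.0021 -0.0025 -1.    ] F [ 2.09 -5.26  6.11] Fbed [-0.9  -5.58] T [-0.83 -0.23  0.11] g 0.654656677462814
```

View pics/s5c.png

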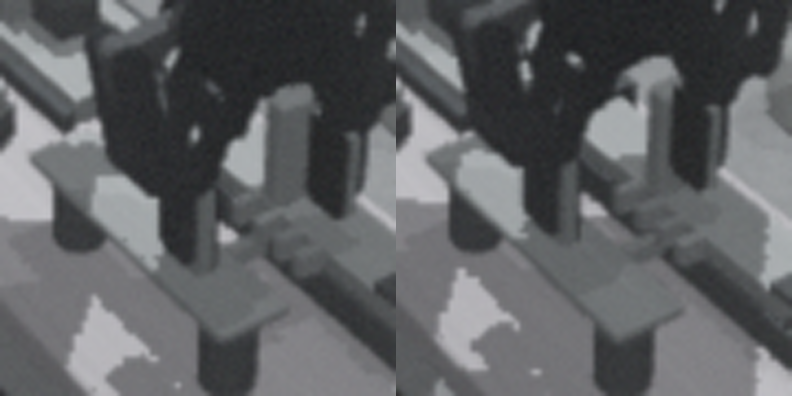

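The catch is still down and the bolt has moved about 10 mm, with its teeth shifted relative to the blade. I'll continue.

Emit:
play_rows(series=[[[-0.00205, 0.00343, 0, 0, 0, 0, 0.65], [-0.00205, 0.00343, 0, 0, 0, 0, 0.65], [-0.00205, 0.00343, 0, 0, 0, 0, 0.65], [0, 0, 0, 0, 0, 0, 0.65], [-0.00205, 0.00343, 0, 0, 0, 0, 0.65], [-0.00205, 0.00343, 0, 0, 0, 0, 0.65], [0, 0, 0, 0, 0, 0, 0.65]]])

```text
time: 9.0
tool_pos: [0.5721, -0.0333, 0.0531]
tool_rot: [0.001, 0.496, 0.868, -0.001]
contact_force: [0.8, -5.3, 5.2]
gripper_width: 0.65
grasp_force: 3.5
```

```bash
python3 av.py; python3 st.py
```

```text
[ 1.15 -4.63  6.1 ] 3.26
t 9.3 tcp [ 0.5721 -0.0333  0.053 ] bed [-0.0009 -0.0324] yaw y 30.56 z [ 0.0014 -0.0025 -1.    ] F [ 0.43 -4.79  6.2 ] Fbed [-2.09 -4.33] T [-0.9  -0.02  0.05] g 0.649260628246291
```

Emit:
play_rows(series=[[[-0.00155, 0.00257, 0, 0, 0, 0, 0.65], [-0.00155, 0.00257, 0, 0, 0, 0, 0.65], [-0.00155, 0.00257, 0, 0, 0, 0, 0.65], [-0.001, 0.0017, 0, 0, 0, 0, 0.65], [0, 0, 0, 0, 0, 0, 0.65]]])

```text
time: 9.8
tool_pos: [0.5665, -0.0241, 0.0531]
tool_rot: [0.001, 0.496, 0.868, -0.001]
contact_force: [0.5, -5.8, 6.8]
gripper_width: 0.652
grasp_force: 3.6
```

```bash
python3 av.py; python3 st.py
```

```text
[ 1.08 -5.34  6.  ] 3.45
t 10.1 tcp [ 0.5665 -0.0241  0.053 ] bed [-0.001  -0.0215] yaw y 30.56 z [ 0.0013 -0.0029 -1.    ] F [ 0.69 -5.83  7.49] Fbed [-2.4  -5.36] T [-0.94 -0.09  0.09] g 0.6491074839786359
```

Emit:
play_rows(series=[[[-0.0005, 0.00085, 0, 0, 0, 0, 0.65], [-0.0005, 0.00085, 0, 0, 0, 0, 0.65], [0, 0, 0, 0, 0, 0, 0.65]]])

```text
time: 10.4
tool_pos: [0.5656, -0.0226, 0.053]
tool_rot: [0.002, 0.496, 0.868, -0.001]
contact_force: [1.5, -6.4, 5.0]
gripper_width: 0.65
grasp_force: 3.9
```

```bash
python3 av.py; python3 st.py
```

```text
[ 1.44 -5.99  5.29] 3.8
t 10.7 tcp [ 0.5656 -0.0226  0.053 ] bed [-0.001  -0.0198] yaw y 30.56 z [ 0.0017 -0.0032 -1.    ] F [ 1.59 -5.89  5.2 ] Fbed [-1.66 -5.87] T [-1.01 -0.1   0.07] g 0.6485363257475691
```

Emit:
play_rows(series=[[[-0.0005, 0.00085, 0, 0, 0, 0, 0.65], [-0.0005, 0.00085, 0, 0, 0, 0, 0.65], [0, 0, 0, 0, 0, 0, 0.65]]])

```text
time: 11.0
tool_pos: [0.5653, -0.0221, 0.0531]
tool_rot: [0.003, 0.496, 0.868, -0.002]
contact_force: [4.2, -10.1, 2.5]
gripper_width: 0.653
grasp_force: 6.4
```

```bash
python3 av.py; python3 st.py
```

```text
[  4.27 -10.57   3.06] 6.18
t 11.3 tcp [ 0.5653 -0.022   0.0531] bed [-0.001  -0.0191] yaw y 30.53 z [ 0.0035 -0.0054 -1.    ] F [  4.91 -10.81   2.4 ] Fbed [ -1.33 -11.8 ] T [-1.63 -0.41 -0.12] g 0.6534133494495321
```

The force jumped to 12 N, so the bolt is against its stop. I'll back off slightly while still holding the catch, then lift.

Emit:
play_rows(series=[[[0, 0, 0, 0, 0, 0, 0.65], [0.001, -0.0017, 0, 0, 0, 0, 0.65], [0.001, -0.0017, 0, 0, 0, 0, 0.65], [0, 0, 0.005, 0, 0, 0, 0.65], [0, 0, 0.01, 0, 0, 0, 0.65], [0, 0, 0.025, 0, 0, 0, 0.65], [0, 0, 0.04, 0, 0, 0, 0.65], [0, 0, 0.04, 0, 0, 0, 0.65], [0, 0, 0.04, 0, 0, 0, 0.65], [0, 0, 0, 0, 0, 0, 0.65]]])

```text
time: 12.3
tool_pos: [0.5687, -0.023, 0.2197]
tool_rot: [0.005, 0.496, 0.868, 0.002]
contact_force: [0.1, 0.4, 0.7]
gripper_width: 0.649
grasp_force: 0.0
```

Emit:
play_rows(series=[[[-0.01, -0.045, 0.0, 0, 0, 0, 0.65], [-0.01, -0.045, 0, 0, 0, 0, 0.65], [-0.01, -0.045, 0, 0, 0, 0, 0.65], [-0.01, -0.045, 0, 0, 0, 0, 0.65], [-0.01, -0.045, 0, 0, 0, 0, 0.65], [0, 0, 0, 0, 0, 0, 0.65], [0, 0, 0, 0, 0, 0, 0.65]]])

```text
time: 13.0
tool_pos: [0.5148, -0.2479, 0.2111]
tool_rot: [-0.001, 0.497, 0.868, 0.0]
contact_force: [0.7, -0.0, 0.3]
gripper_width: 0.65
grasp_force: 0.0
```

```bash
python3 st.py
python3 - <<'E'
from h import *
f=grab('side','s9'); t=grab('top','t9'); a=cv2.imread('pics/side0.png')
cv2.imwrite('pics/s9c.png',np.hstack([cv2.resize(i[170:290,200:345],None,fx=2.75,fy=2.75,interpolation=cv2.INTER_CUBIC) for i in(a,f['frame'])]))
E
```

```text
t 13.0 tcp [ 0.5148 -0.2479  0.2111] bed [-0.1602 -0.1871] yaw y 30.42 z [-0.002   0.0019 -1.    ] F [ 0.73 -0.03  0.35] Fbed [ 0.61 -0.4 ] T [ 0.   -0.    0.05] g 0.6503877537859156
```

View pics/s9c.png

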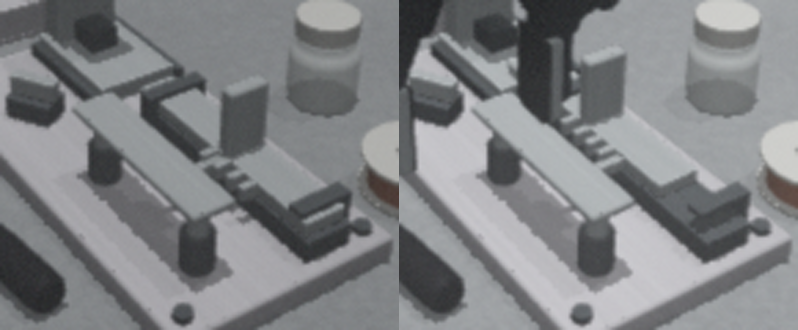

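The catch pad is back at its starting height and the bolt is far forward. The tab top moved from (245,85) to (204,53) in the crops. The bystanders look unmoved. I'll check the travel and then hand in.

Run:
```python
from h import *
c=load('side0'); a=np.radians(30.87); B=np.array([[np.cos(a),np.sin(a)],[-np.sin(a),np.cos(a)]])
P=[B@ray(c,200+u/2.75,170+v/2.75,.091)[:2]*1000 for u,v in((245,85),(204,53))]
d=P[1]-P[0]; print(d)
if d[1]>36: print(manip.job_done())
```

```text
[ 0.21763466 43.22028622]
the job is handed in; nothing more can be done
None
```

The job is handed in: the bolt was pushed home to its stop (about 43 mm by camera, nominal 42 mm) with the catch held down all the way. The catch has sprung back up, the fingers are clear, and nothing else appeared to have moved; the judge's verdict was not shown.

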